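# Slide the locking plate home under its leaf spring

### The job

Lock the torque-cell mount: with the fingertips press its loose steel slide down hard against the sprung pad under it and, keeping it pressed down, push it along its channel, under the bridge and the leaf spring, fully home against the end stop, so that the pad springs up behind it; then let go and move clear. The slide is only pressed and pushed, never lifted out of its channel, and the sockets, tools and other loose things around stay where they are.

Things in the scene. Friction and masses are not known exactly. Their poses are not given: they have to be found in the camera images.
- mount: Fixed torque-cell mount: dark base 270 x 96 mm (x -90 to +180 mm) with a black channel. Origin on the table, on the channel's centre line; x along the channel, the way the slide must go, z up. The floor ledges are 24 mm above the table, side walls 38 mm high and 54 mm apart inside. A lip 36 mm high crosses the rear end at x = -83 to -77 mm.
- bridge (a point): Middle of the underside of the aluminium bridge over the channel, at x = 73 mm of the mount, 39 mm above the table. The bridge is 12 mm wide along x and its top is 48 mm above the table. From it the leaf spring slopes down in the +x direction to about x = 125 mm.
- end_stop (a point): Point on the face of the end stop, at x = 138 mm of the mount, 30 mm above the table. On the stop block stands the round torque cell, 42 mm across, with a square stub; 87 mm high in all.
- slide: Loose steel slide in the channel: plate 120 (its x) x 50 x 12 mm, about 0.34 kg. Origin: centre of its underside; x points to the bridge. Starts near x = 0 of the mount, lifted 8 mm by the pad (top face 44 mm above the table): its nose hits the bridge. It passes if pressed down 5 mm or more; at 8 mm it lies on the rigid ledges (top 36 mm). Home: nose on the end stop, origin at x = 78 mm of the mount.
- press_place (a point): On the slide's top face, 34 mm behind its centre: the flat where the fingertips press (slide x = -60 to -20 mm, three fine dark grooves near the tail). Just ahead of it a thumb step, a ridge 44 mm wide and 6 mm high, crosses the slide at slide x = -20 to -14 mm; the fingertips can push forward against it.
- lift_pad (a joint): Travel (m) of the sprung lift pad, an 18 mm wide steel bar in the channel floor, x = -64 to +12 mm of the mount: 0 = up (top 32 mm above the table), 0.008 = flush with the ledges. It pushes up with 6 N at 0 and 10 N at the bottom. With its tail still on the pad the slide needs up to about 12 N to stay flat. The pad springs up once the tail has passed its front end.
- leaf (a joint): Angle (rad) of the steel leaf spring, 16 mm wide, on the bridge: 0 = at rest, its lowest part about 32 mm above the table; grows as it is lifted, about 0.1 with the slide under it, pressing on the slide with about 5 N.
- socket_large: Bystander: dark steel socket, upright tube 38 mm across, 50 mm high, beside the mount. Origin: about the middle of its underside.
- socket_small: Bystander: dark steel socket, 28 mm across, 42 mm high, beside the mount. Origin: about the middle of its underside.
- adapter: Bystander: steel square-drive adapter, 26 mm block with a stub, 44 mm high. Origin: about the middle of its underside.
- weight: Bystander: brass knobbed weight, 42 mm across, 56 mm high. Origin: about the middle of its underside.
- spanner: Bystander: spanner lying flat, 160 mm long. Origin: on its underside.
- driver: Bystander: screwdriver lying flat, 170 mm long. Origin: on its underside.
- short_plate: Bystander: short spare steel plate, 60 x 50 x 12 mm, lying on the table. Origin: about the middle of its underside.

How it is judged:
By the outcome, as a careful person would: the job done as asked, in the order asked, and still so for the second after the job is handed in, with the robot touching nothing.
It also fails if it takes over 38 s, if anything falls off the work surface, if the arm or the gripper's body presses on something with over 40 N, if the wrist force passes 120 N, or if a joint passes its speed limit or range.

### The arm

A 6-joint arm with a two-finger parallel gripper is mounted at the origin on the work surface. World frame = base frame: x ahead of the robot, y to its left, z up, the work surface at z = 0. Lengths are in mm, angles in rad, forces in N, time in s.
With the tool pointing down it reaches from about 325 to 775 mm from the base axis. Payload 5.5 kg.
Tool frame: the origin (TCP) lies at the very end of the fingers, on their centre line; the grasp point (between the pads) lies 19 mm behind it; z points along the fingers, y is the line along which they close (so a half turn about z gives the same grasp; the last joint's range is limited). The gripper opens to 85 mm and grips with 20 to 120 N. Pads are 22 mm wide; open, the fingers measure 114 mm over their backs; the gripper's body (76 mm by 85 mm) begins 54 mm behind the grasp point. The pads swing forward as they close: fully open they stand 13 mm farther back than shut.
Start: joints at [1.095, 0.091, 1.231, -0, 1.82, -0.057], TCP at [244.005, 548.159, 231.275] pointing down, gripper open.
Joint ranges: [-2.87, 2.87], [-0.86, 2.18], [0.17, 2.46], [-1.51, 4.65], [0.06, 2.69], [-2.65, 2.65]. Speed limits (rad/s): [2.57, 2.57, 3.01, 3.14, 3.14, 3.14].

### API

Orientations are given as a unit quaternion [x, y, z, w].
In Python, from plant import manip gives the robot as it stands.
- The arm moves only by the shell command python3 -m handwheel 'ROWS' [FORCE]. ROWS is JSON, a list of rows, each an object of numbers: "gripper": the finger opening in m, from 0 to 0.0854; "tx", "ty", "tz": the shift along the tool's x, y, z in m; "spin": the turn about the tool's z in degrees. In form: [{"gripper": .., "tx": .., "ty": .., "tz": .., "spin": ..}, ...]. A call has 1 to 10 rows; each row shifts and turns the commanded pose from where the row before left it, along the tool's axes as they then stand; what a row does not reach is not made up. A row lasts 1/8 s, in which the tool goes at most 62.5 mm and 10.7 degrees, less where a joint would pass 70% of its speed; a pose out of reach is approached as far as the arm can. A call with a gripper value outside its range is refused whole. The fingers move at their own pace and stop on an object; FORCE is the grip in N (left out, the last holds). Time passes only in rows, so rows that do not move let the fingers close. It gives the time, the measured TCP pose, the force, the opening and the grip force at its end, in the units of the state.
- manip.read_state(): the state, without advancing time (a new reading comes with each control period).
- manip.get_image(name): name is "scene" or "side" or "wrist"; returns a dict with "image" (480x640x3 uint8, red, green, blue), "range_z" (480x640 float32, mm along the optical axis (not along the pixel's ray), 0 where there is no reading), "K" (3x3 intrinsics, pixels), "distortion" ([k1, k2, p1, p2, k3] as OpenCV has them; the pictures are not rectified), "R" (3x3) and "t" (3): a world point X has camera coordinates R X + t. Camera axes: x right, y down, z forward; pixel columns grow to the right and rows downward; lengths in mm; the calibration is good to about 2 mm. A picture is of the moment at which its call begins.
- manip.job_done(): hands the job in; it is judged then, once.
Trained networks look in a picture, given as the dict that the camera call returned (one of the last four; its "shot" number tells which), for a name from the list of things; names that differ only in an ending like _2 or _b are one class to them, and where a whole thing is asked for, a point or a joint stands for the part that bears it (a point fixed in the world has none). Each returns a list of dicts, best first, with "confidence" (0 to 1); they miss things now and then, are a little off and sometimes report something else, mostly with a low value. They report only what shows in the picture. A call takes as long as a camera call.
- manip.look_for(query, picture): "xyz" ([x, y, z] in mm, in world coordinates, good to about 4 mm: the middle of the surface that is visible of it).
- manip.mark_of(query, picture): "xyz" ([x, y, z] in mm, in world coordinates, good to about 4 mm: a listed point, or the origin of a listed thing).
The state is a dict: "time": time; "q": joint angles; "qvel": joint speeds; "joint_efforts": joint torques, N m; "tcp_pos": TCP position; "eef_rot": TCP orientation; "force": force on the tool from outside, world axes, zero at the start; "torque": the same for the moment, N m; "width": opening from 0.0 (shut) to 1.0 (fully open); "gripper_force": force on a finger pad.
Only numpy, scipy, OpenCV 4.12 (cv2) and the standard library are available. Lean on these libraries where they do the work, as an engineer would, in place of code of your own. Each camera call takes 0.05 s, during which the arm holds its last target. There are 200 camera calls.

## Working session

There is one attempt and no reset: what is moved stays moved. The work goes in short steps, Python scripts to look and compute and a shell command to move; the robot and the scene stay as the last step left them, time stands still between calls to the robot, and variables do not carry over. Pictures are saved under pics/ and viewed, at most 10 in all, crops included, and the job is handed in when it is done.

```bash
mkdir -p pics; ls; python3 - <<'E'
from plant import manip
import cv2
for n in("scene","side"):
    p=manip.get_image(n); cv2.imwrite(f"pics/{n}0.png",p["image"][:,:,::-1])
    for q in("mount","bridge","end_stop","slide","press_place","lift_pad","socket_large","socket_small","adapter","weight"):
        f=lambda r:[(([round(v) for v in d["xyz"]]),round(d["confidence"],2)) for d in r[:2]]
        print(n,q,f(manip.look_for(q,p)),f(manip.mark_of(q,p)))
s=manip.read_state();print(s)
E
```

```text
pics
scene mount [([570, 17, 35], 0.57), ([509, -122, 42], 0.38)] [([478, -13, -4], 0.83)]
scene bridge [([567, 18, 34], 0.89)] [([542, 10, 40], 0.79)]
scene end_stop [([570, 23, 38], 0.92)] [([603, 42, 30], 0.7)]
scene slide [([481, -8, 43], 0.66), ([570, 148, 12], 0.46)] [([478, -7, 31], 0.95)]
scene press_place [([480, -6, 45], 0.86), ([424, 90, 37], 0.21)] [([442, -20, 44], 0.68), ([602, 40, 32], 0.25)]Traceback (most recent call last):
  File "<stdin>", line 7, in <module>
ValueError: it knows: adapter, bridge, driver, end_stop, mount, press_place, short_plate, slide, socket_large, socket_small, spanner, weight
```

```bash
python3 - <<'E'
from plant import manip
import cv2
for n in("scene","side"):
    p=manip.get_image(n); cv2.imwrite(f"pics/{n}1.png",p["image"][:,:,::-1])
    for q in("mount","bridge","end_stop","slide","press_place","socket_large","socket_small","adapter","weight"):
        f=lambda r:[(([round(v) for v in d["xyz"]]),round(d["confidence"],2)) for d in r[:2]]
        print(n,q,f(manip.mark_of(q,p)))
s=manip.read_state();print(s)
E
```

```text
scene mount [([476, -10, -1], 0.79)]
scene bridge [([541, 11, 40], 0.69)]
scene end_stop [([602, 43, 31], 0.62)]
scene slide [([475, -8, 32], 0.73)]
scene press_place [([444, -16, 42], 0.94), ([561, 148, -1], 0.18)]
scene socket_large [([499, -125, 2], 0.84)]
scene socket_small [([443, -17, 49], 0.64)]
scene adapter [([489, 116, -3], 0.55)]
scene weight [([474, -13, -1], 0.45)]
side mount [([472, -10, -4], 0.85)]
side bridge [([543, 21, 41], 0.86), ([416, 86, -4], 0.67)]
side end_stop [([603, 34, 27], 0.64)]
side slide [([478, -8, 31], 0.55), ([612, -90, -5], 0.55)]
side press_place [([448, -18, 42], 0.59)]
side socket_large [([500, -122, -1], 0.65)]
side socket_small [([609, -89, -2], 0.82)]
side adapter [([489, 120, -2], 0.87)]
side weight [([612, -92, -4], 0.64), ([432, 183, 1], 0.63)]
{'time': 1.6, 'q': array([ 1.09531123e+00,  9.10831777e-02,  1.23074679e+00,  1.89411245e-05,
        1.81980927e+00, -5.66845088e-02]), 'qvel': array([ 1.75817048e-03,  1.55131693e-04,  8.56124438e-05,  1.76911898e-04,
        4.04128909e-04, -7.86599652e-05]), 'joint_efforts': array([-1.28064905e-03, -4.58449852e+01, -4.18087399e+01, -2.61688419e-04,
        8.19346587e-04, -1.97931058e-05]), 'tcp_pos': array([243.98447439, 548.14827203, 231.2588506 ]), 'eef_rot': array([ 2.07871048e-01,  9.78156238e-01, -2.00560636e-05, -1.49795338e-05]), 'force': array([0.35535597, 0.00678266, 0.03058406]), 'torque': array([-0.04766219, -0.02960801,  0.03684965]), 'gripper_force': 0.0, 'width': 0.999007081899816}
```

View pics/scene0.png

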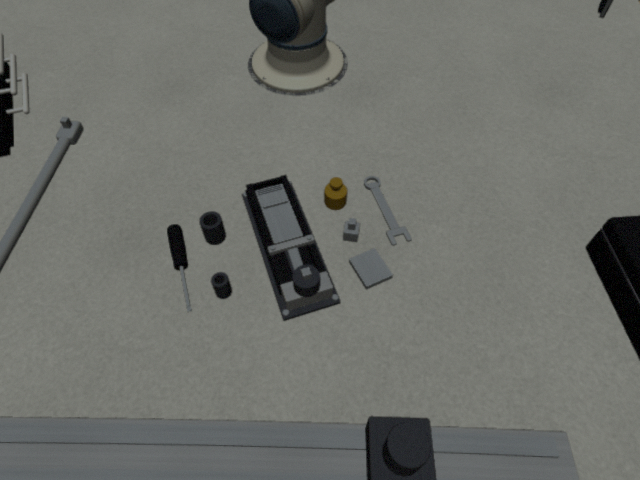

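```bash
python3 -m handwheel '[{"gripper":0,"tx":-0.041,"ty":-0.043},{"gripper":0,"tx":-0.041,"ty":-0.043},{"gripper":0,"tx":-0.041,"ty":-0.043},{"gripper":0,"tx":-0.041,"ty":-0.043},{"gripper":0,"tx":-0.041,"ty":-0.043},{"gripper":0,"tx":-0.041,"ty":-0.043},{"gripper":0,"tx":-0.041,"ty":-0.043},{"gripper":0,"tx":-0.041,"ty":-0.043},{"gripper":0,"tx":-0.041,"ty":-0.043},{"gripper":0,"tx":-0.041,"ty":-0.043}]' 30; python3 -m handwheel '[{"gripper":0,"spin":-10},{"gripper":0,"spin":-10},{"gripper":0,"spin":-10},{"gripper":0,"spin":-10},{"gripper":0,"spin":-6}]'
python3 - <<'E'
from plant import manip
import cv2
p=manip.get_image("wrist"); cv2.imwrite("pics/w1.png",p["image"][:,:,::-1])
import pickle; pickle.dump(p,open("w1.pkl","wb"))
for q in("mount","bridge","end_stop","slide","press_place"):
    print(q,[([round(v) for v in d["xyz"]],round(d["confidence"],2)) for d in manip.mark_of(q,p)[:2]])
s=manip.read_state();print({k:s[k] for k in("time","q","tcp_pos","eef_rot","force","width")})
E
```

```text
mount []
bridge []
end_stop []
slide []
press_place []
{'time': 1.9, 'q': array([ 1.09532421e+00,  9.11225405e-02,  1.23071843e+00, -2.11275478e-05,
        1.81977623e+00, -5.67001237e-02]), 'tcp_pos': array([243.9994662 , 548.1654705 , 231.25129746]), 'eef_rot': array([ 2.07861893e-01,  9.78158184e-01, -1.45309687e-05,  6.65110920e-06]), 'force': array([-0.29512086,  1.15203096, -0.13848537]), 'width': 1.0011304315182177}$[0]: bad value
$[0]: bad value
```

View pics/w1.png

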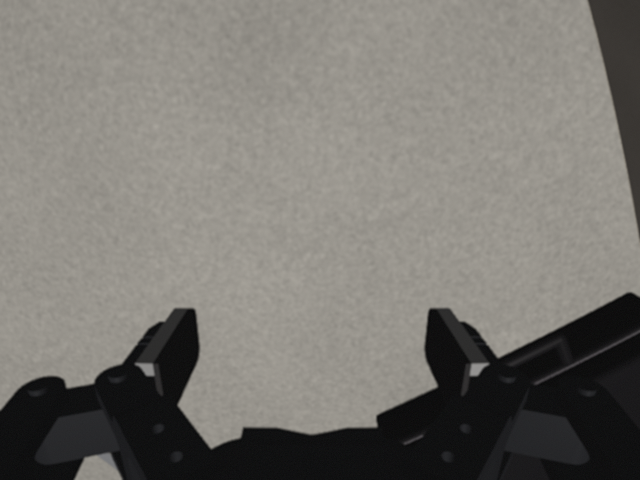

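```bash
python3 -m handwheel '[{"gripper":0,"tx":-0.041,"ty":-0.043,"tz":0,"spin":0},{"gripper":0,"tx":-0.041,"ty":-0.043,"tz":0,"spin":0},{"gripper":0,"tx":-0.041,"ty":-0.043,"tz":0,"spin":0},{"gripper":0,"tx":-0.041,"ty":-0.043,"tz":0,"spin":0},{"gripper":0,"tx":-0.041,"ty":-0.043,"tz":0,"spin":0},{"gripper":0,"tx":-0.041,"ty":-0.043,"tz":0,"spin":0},{"gripper":0,"tx":-0.041,"ty":-0.043,"tz":0,"spin":0},{"gripper":0,"tx":-0.041,"ty":-0.043,"tz":0,"spin":0},{"gripper":0,"tx":-0.041,"ty":-0.043,"tz":0,"spin":0},{"gripper":0,"tx":-0.041,"ty":-0.043,"tz":0,"spin":0}]' 30
python3 - <<'E'
import pickle
p=pickle.load(open("w1.pkl","rb"));print(p["R"].round(2),(-p["R"].T@p["t"]).round())
E
```

```text
time: 3.15
tcp_pos: [444.0, -13.4, 231.7]
eef_rot: [0.208, 0.978, 0.0, 0.001]
force: [0.7, 0.7, 0.6]
width: 0.002
gripper_force: 0.0
[[ 0.41  0.91  0.  ]
 [ 0.87 -0.39  0.3 ]
 [ 0.27 -0.12 -0.96]] [174. 580. 374.]
```

```bash
python3 -m handwheel '[{"gripper":0,"tx":0,"ty":0,"tz":0,"spin":-10},{"gripper":0,"tx":0,"ty":0,"tz":0,"spin":-10},{"gripper":0,"tx":0,"ty":0,"tz":0,"spin":-10},{"gripper":0,"tx":0,"ty":0,"tz":0,"spin":-10},{"gripper":0,"tx":0,"ty":0,"tz":0,"spin":-5}]'
python3 - <<'E'
from plant import manip
import cv2
p=manip.get_image("wrist"); cv2.imwrite("pics/w2.png",p["image"][:,:,::-1])
import pickle; pickle.dump(p,open("w2.pkl","wb"))
for q in("mount","bridge","slide","press_place"):
    print(q,[([round(v) for v in d["xyz"]],round(d["confidence"],2)) for d in manip.mark_of(q,p)[:2]])
print(p["K"],p["distortion"])
E
```

```text
time: 3.78
tcp_pos: [443.7, -11.4, 231.4]
eef_rot: [-0.184, 0.983, -0.0, 0.0]
force: [0.0, 0.4, 0.8]
width: 0.0
gripper_force: 0.0
mount []
bridge []
slide [([471, -10, 36], 0.92)]
press_place [([442, -18, 44], 0.57)]
[[393.77853316   0.         311.60997725]
 [  0.         393.77853316 238.73162301]
 [  0.           0.           1.        ]] [-0.07629072  0.          0.          0.          0.        ]
```

View pics/w2.png

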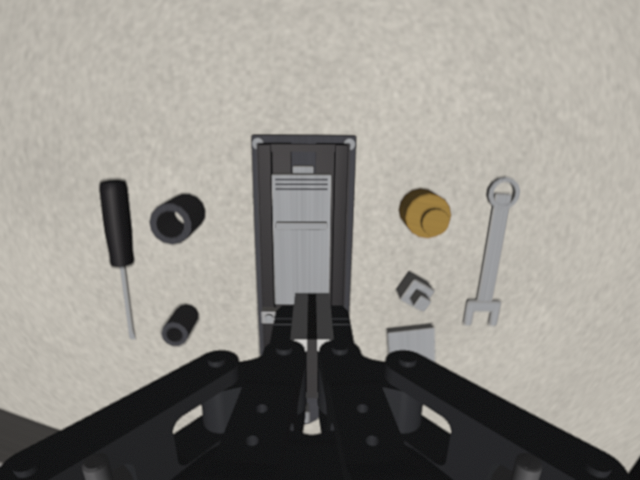

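```bash
cat > loc.py <<'E'
import numpy as np,cv2
def cloud(p):
    h,w=p["range_z"].shape; u,v=np.meshgrid(np.arange(w),np.arange(h))
    n=cv2.undistortPoints(np.stack([u,v],-1).reshape(-1,1,2).astype(np.float32),p["K"],p["distortion"]).reshape(h,w,2)
    z=p["range_z"]; c=np.dstack([n*z[...,None],z])
    return (c-p["t"])@p["R"]
E
python3 - <<'E'
import pickle,numpy as np,cv2
from loc import cloud
p=pickle.load(open("w2.pkl","rb"));c=cloud(p);ok=p["range_z"]>0
for v in range(130,300,8): print(v,c[v,302].round(1),p["image"][v,302])
m=np.zeros(ok.shape,bool); m[170:290,260:345]=True
img=p["image"].astype(int).sum(2)
for lo,hi in((40,47),):
    s=m&ok&(c[...,2]>lo)&(c[...,2]<hi)&(img>330)
    print(s.sum(),np.median(c[s],0),cv2.minAreaRect(c[s][:,:2].astype(np.float32)))
# slide side edges per row
for v in range(180,290,15):
    r=p["image"][v,255:350].astype(int).sum(1); g=np.diff(r); a=g.argmax();b=g.argmin()
    print(v,255+a,255+b,c[v,255+a+2].round(1),c[v,255+b-1].round(1))
E
```

```text
130 [386.2 -42.4   0.6] [192 188 178]
138 [392.4 -39.8   9. ] [70 71 75]
146 [397.1 -37.3  36.7] [74 71 72]
154 [405.7 -34.7  10.5] [70 70 74]
162 [412.4 -32.1  10.2] [69 70 74]
170 [416.6 -30.   31. ] [156 157 159]
178 [421.1 -28.   44.4] [124 125 128]
186 [427.5 -25.5  43.7] [150 151 154]
194 [433.9 -23.1  43.6] [154 155 157]
202 [440.4 -20.6  43.4] [154 155 157]
210 [446.8 -18.2  44.4] [153 155 157]
218 [453.6 -15.6  43.5] [154 154 156]
226 [458.8 -13.5  49.2] [156 157 159]
234 [467.1 -10.5  43.4] [153 154 156]
242 [473.8  -8.   44.1] [153 154 156]
250 [480.7  -5.3  44.2] [154 154 157]
258 [487.9  -2.6  43.5] [153 154 157]
266 [4.949e+02 1.000e-01 4.390e+01] [153 154 157]
274 [502.2   2.8  43.7] [153 154 156]
282 [372.6 -38.3 373.6] [153 154 156]
290 [517.1   8.5  43.5] [154 155 157]
298 [433.8 -18.3 240.7] [60 59 60]
6010 [467.8946671  -11.34012462  43.5207838 ] ((467.98992919921875, -10.928253173828125), (105.03384399414062, 49.863285064697266), 21.035892486572266)
180 271 330 [431.7 -50.1  42.9] [414.4  -6.4  45.2]
195 271 330 [443.4 -45.8  44.5] [426.4  -1.5  44. ]
210 272 330 [455.5 -40.6  44.1] [438.6   3.4  43.6]
225 272 329 [468.  -36.1  44.4] [451.3   7.7  43.2]
240 272 329 [481.3 -31.5  42.9] [464.1  12.8  43. ]
255 273 329 [494.1 -26.   43.2] [476.9  17.9  43.6]
270 273 255 [507.8 -21.2  42.8] [ 5.329e+02 -3.900e+01  4.000e-01]
285 273 329 [521.5 -16.3  43.3] [503.9  28.8  43.3]
```

```bash
python3 -m handwheel '[{"gripper":0,"tx":0.008,"ty":-0.008,"tz":0.04,"spin":0},{"gripper":0,"tx":0,"ty":0,"tz":0.05,"spin":0},{"gripper":0,"tx":0,"ty":0,"tz":0.05,"spin":0},{"gripper":0,"tx":0,"ty":0,"tz":0.03,"spin":0},{"gripper":0,"tx":0,"ty":0,"tz":0,"spin":0},{"gripper":0,"tx":0,"ty":0,"tz":0,"spin":0}]'
python3 - <<'E'
from plant import manip
import cv2,pickle
p=manip.get_image("wrist"); cv2.imwrite("pics/w3.png",p["image"][:,:,::-1])
pickle.dump(p,open("w3.pkl","wb"))
print(manip.read_state()["tcp_pos"])
E
```

```text
time: 4.78
tcp_pos: [439.9, -21.8, 63.0]
eef_rot: [-0.182, 0.983, -0.0, 0.001]
force: [0.2, 0.1, 0.3]
width: 0.0
gripper_force: 0.0
[440.30084982 -21.87996033  63.49102098]
```

View pics/w3.png

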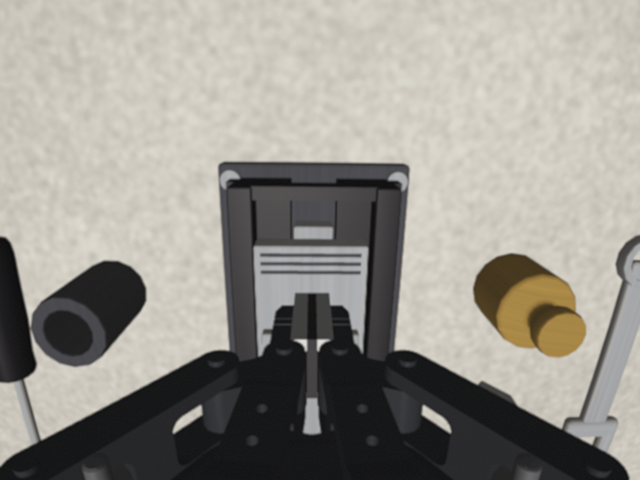

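```bash
python3 -m handwheel '[{"gripper":0,"tx":0,"ty":0,"tz":0.012,"spin":0},{"gripper":0,"tx":0,"ty":0,"tz":0.006,"spin":0},{"gripper":0,"tx":0,"ty":0,"tz":0.004,"spin":0},{"gripper":0,"tx":0,"ty":0,"tz":0,"spin":0},{"gripper":0,"tx":0,"ty":0,"tz":0,"spin":0}]'
```

```text
time: 5.45
tcp_pos: [439.3, -21.8, 39.8]
eef_rot: [-0.182, 0.983, -0.0, 0.0]
force: [-1.1, 0.8, 4.4]
width: 0.002
gripper_force: 2.2
```

```bash
python3 -m handwheel '[{"gripper":0,"tx":0,"ty":0,"tz":0.003,"spin":0},{"gripper":0,"tx":0,"ty":0,"tz":0.002,"spin":0},{"gripper":0,"tx":0,"ty":0,"tz":0,"spin":0}]'
```

```text
time: 5.82
tcp_pos: [439.3, -21.8, 36.0]
eef_rot: [-0.182, 0.983, -0.0, 0.0]
force: [-5.0, 0.5, 11.7]
width: 0.001
gripper_force: 6.1
```

```bash
python3 -m handwheel '[{"gripper":0,"tx":0,"ty":0,"tz":0.002,"spin":0},{"gripper":0,"tx":0,"ty":0,"tz":0,"spin":0}]'
```

```text
time: 6.08
tcp_pos: [439.4, -21.8, 35.9]
eef_rot: [-0.182, 0.983, -0.0, 0.0]
force: [-12.2, 0.7, 22.9]
width: -0.002
gripper_force: 11.8
```

```bash
python3 -m handwheel '[{"gripper":0,"tx":-0.003,"ty":0,"tz":0.001,"spin":0},{"gripper":0,"tx":-0.004,"ty":0,"tz":0,"spin":0},{"gripper":0,"tx":-0.004,"ty":0,"tz":0,"spin":0},{"gripper":0,"tx":-0.004,"ty":0,"tz":0,"spin":0},{"gripper":0,"tx":-0.004,"ty":0,"tz":0,"spin":0},{"gripper":0,"tx":0,"ty":0,"tz":0,"spin":0}]'
```

```text
time: 6.82
tcp_pos: [455.6, -16.7, 35.9]
eef_rot: [-0.182, 0.983, -0.002, -0.002]
force: [-21.3, -5.5, 33.8]
width: 0.0
gripper_force: 16.6
```

```bash
python3 -m handwheel '[{"gripper":0,"tx":-0.005,"ty":0,"tz":-0.001,"spin":0},{"gripper":0,"tx":-0.005,"ty":0,"tz":0,"spin":0},{"gripper":0,"tx":-0.005,"ty":0,"tz":0,"spin":0},{"gripper":0,"tx":-0.005,"ty":0,"tz":0,"spin":0},{"gripper":0,"tx":0,"ty":0,"tz":0,"spin":0}]'
```

```text
time: 7.45
tcp_pos: [474.9, -9.6, 35.9]
eef_rot: [-0.182, 0.983, -0.002, -0.001]
force: [-15.1, -5.8, 26.1]
width: 0.002
gripper_force: 14.4
```

```bash
python3 - <<'E'
from plant import manip
import cv2,pickle
p=manip.get_image("wrist");q=manip.get_image("side")
cv2.imwrite("pics/w4.png",p["image"][:,:,::-1])
for n in("slide","press_place"):
    print(n,[([round(v) for v in d["xyz"]],round(d["confidence"],2)) for d in manip.mark_of(n,p)[:1]+manip.mark_of(n,q)[:1]])
E
```

```text
slide [([508, 3, 24], 0.61)]
press_place [([473, -11, 36], 0.7), ([476, -10, 35], 0.64)]
```

View pics/w4.png

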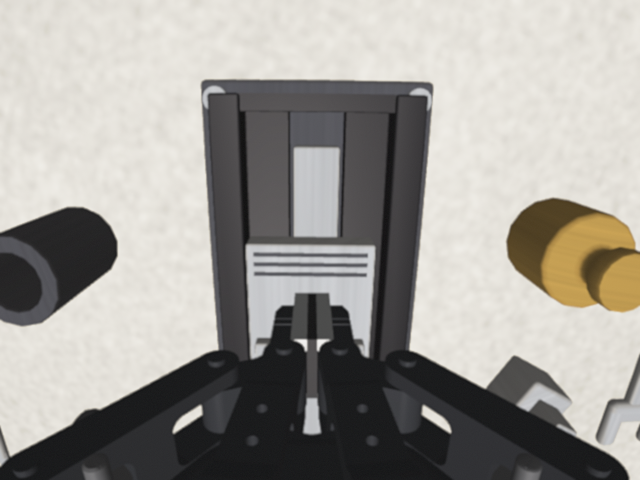

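```bash
python3 -m handwheel '[{"gripper":0,"tx":-0.005,"ty":0,"tz":0,"spin":0},{"gripper":0,"tx":-0.005,"ty":0.0005,"tz":0,"spin":0},{"gripper":0,"tx":-0.005,"ty":0,"tz":0,"spin":0},{"gripper":0,"tx":-0.005,"ty":0,"tz":0,"spin":0},{"gripper":0,"tx":-0.005,"ty":0,"tz":0,"spin":0},{"gripper":0,"tx":-0.005,"ty":0,"tz":0,"spin":0},{"gripper":0,"tx":0,"ty":0,"tz":0,"spin":0}]'
```

```text
time: 8.62
tcp_pos: [501.0, 0.7, 35.9]
eef_rot: [-0.182, 0.983, -0.002, -0.003]
force: [-23.6, -9.0, 30.4]
width: -0.002
gripper_force: 21.1
```

```bash
python3 -m handwheel '[{"gripper":0,"tx":-0.003,"ty":0,"tz":0,"spin":0},{"gripper":0,"tx":-0.003,"ty":0,"tz":0,"spin":0},{"gripper":0,"tx":-0.003,"ty":0,"tz":0,"spin":0},{"gripper":0,"tx":0,"ty":0,"tz":0,"spin":0}]'
```

```text
time: 9.12
tcp_pos: [509.1, 3.8, 35.9]
eef_rot: [-0.182, 0.983, -0.002, -0.004]
force: [-23.5, -9.1, 29.6]
width: -0.0
gripper_force: 21.3
```

```bash
python3 -m handwheel '[{"gripper":0,"tx":-0.003,"ty":0,"tz":0,"spin":0},{"gripper":0,"tx":-0.003,"ty":0,"tz":0,"spin":0},{"gripper":0,"tx":0,"ty":0,"tz":0,"spin":0}]'; python3 - <<'E'
from plant import manip
import cv2
p=manip.get_image("wrist")
cv2.imwrite("pics/w5.png",p["image"][:,:,::-1])
E
```

```text
time: 9.5
tcp_pos: [514.7, 6.0, 35.9]
eef_rot: [-0.182, 0.983, -0.002, -0.004]
force: [-23.8, -8.8, 29.7]
width: -0.003
gripper_force: 21.3
```

View pics/w5.png

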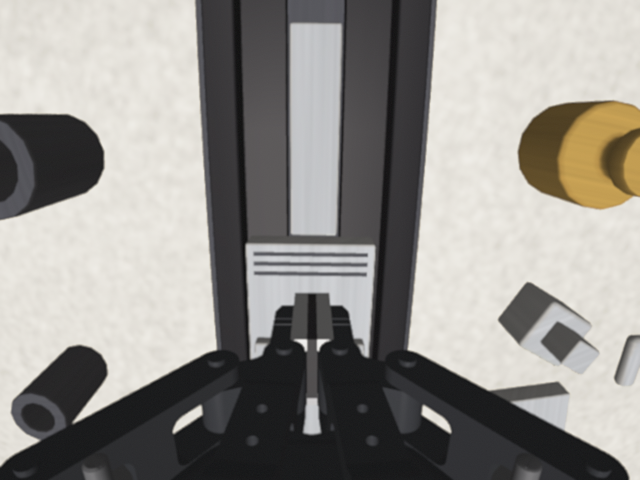

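```bash
python3 -m handwheel '[{"gripper":0,"tx":-0.002,"ty":0,"tz":0,"spin":0},{"gripper":0,"tx":-0.002,"ty":0,"tz":0,"spin":0},{"gripper":0,"tx":0,"ty":0,"tz":0,"spin":0}]';
```

```text
time: 9.93
tcp_pos: [518.1, 7.3, 35.9]
eef_rot: [-0.182, 0.983, -0.002, -0.004]
force: [-24.5, -10.3, 30.3]
width: 0.004
gripper_force: 21.7
```

```bash
python3 -m handwheel '[{"gripper":0,"tx":-0.002,"ty":0,"tz":0,"spin":0},{"gripper":0,"tx":-0.002,"ty":0,"tz":0,"spin":0},{"gripper":0,"tx":0,"ty":0,"tz":0,"spin":0}]';
```

```text
time: 10.3
tcp_pos: [518.3, 7.4, 35.9]
eef_rot: [-0.181, 0.983, -0.003, -0.009]
force: [-41.0, -15.6, 40.4]
width: -0.001
gripper_force: 29.5
```

```bash
python3 - <<'E'
from plant import manip
import cv2,numpy as np
from loc import cloud
p=manip.get_image("wrist");c=cloud(p)
cv2.imwrite("pics/w6.png",p["image"][:,:,::-1])
for v in range(100,270,6): x=c[v,316];print(v,(x[0]*.933+x[1]*.36).round(1),x[2].round(1),p["image"][v,316])
s=manip.get_image("side")
for n in("slide","end_stop","bridge","mount"):
    print(n,[([round(v) for v in d["xyz"]],round(d["confidence"],2)) for d in manip.mark_of(n,p)[:1]+manip.mark_of(n,s)[:1]])
E
```

```text
100 404.1 31.6 [196 198 200]
106 406.2 32.8 [195 197 199]
112 408.2 31.3 [195 196 199]
118 410.3 31.7 [195 197 199]
124 412.4 31.9 [195 197 200]
130 414.6 32.9 [196 197 200]
136 416.7 31.7 [196 197 201]
142 418.9 31.7 [195 196 199]
148 421.1 31.0 [195 197 200]
154 423.2 32.2 [195 197 200]
160 425.4 31.6 [195 197 199]
166 427.7 31.0 [195 197 199]
172 429.8 32.2 [194 196 199]
178 432.3 30.1 [196 197 200]
184 434.3 31.5 [196 197 200]
190 436.6 31.9 [195 197 199]
196 439.0 31.1 [195 196 199]
202 441.2 31.6 [195 197 199]
208 443.6 31.4 [195 197 200]
214 445.8 31.9 [195 197 200]
220 448.3 31.4 [196 197 200]
226 456.1 10.1 [100 100 104]
232 459.2 9.0 [90 90 97]
238 456.4 28.6 [83 82 80]
244 456.9 35.2 [174 171 169]
250 458.8 36.6 [198 199 202]
256 461.1 36.8 [179 181 184]
262 463.8 36.3 [111 112 116]
268 466.5 35.5 [203 204 207]
slide [([491, 117, -2], 0.16), ([430, 181, 2], 0.67)]
end_stop [([601, 37, 28], 0.92)]
bridge [([545, 19, 38], 0.69)]
mount [([471, -10, 2], 0.55), ([471, -10, -5], 0.95)]
```

View pics/w6.png

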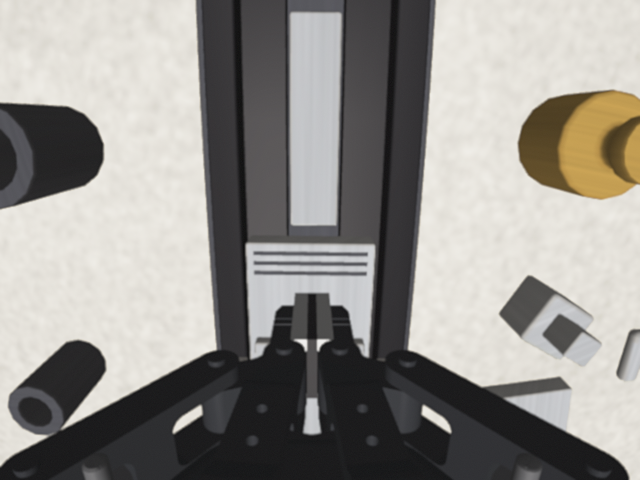

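```bash
python3 -m handwheel '[{"gripper":0,"tx":0.0015,"ty":0,"tz":-0.002,"spin":0},{"gripper":0,"tx":0.0015,"ty":0,"tz":-0.002,"spin":0},{"gripper":0,"tx":0,"ty":0,"tz":0,"spin":0}]'
```

```text
time: 11.18
tcp_pos: [518.1, 7.4, 36.0]
eef_rot: [-0.181, 0.983, -0.002, -0.005]
force: [-17.0, -11.3, 12.0]
width: 0.003
gripper_force: 15.0
```

```bash
python3 -m handwheel '[{"gripper":0,"tx":0.002,"ty":0,"tz":-0.001,"spin":0},{"gripper":0,"tx":0,"ty":0,"tz":0,"spin":0}]'
```

```text
time: 11.42
tcp_pos: [517.8, 7.7, 36.1]
eef_rot: [-0.182, 0.983, -0.001, -0.003]
force: [-7.3, -7.9, 2.6]
width: 0.001
gripper_force: 5.7
```

```bash
python3 -m handwheel '[{"gripper":0,"tx":0.001,"ty":0,"tz":-0.001,"spin":0},{"gripper":0,"tx":0.001,"ty":0,"tz":-0.003,"spin":0},{"gripper":0,"tx":0.001,"ty":0,"tz":-0.01,"spin":0},{"gripper":0,"tx":0.02,"ty":0,"tz":-0.04,"spin":0},{"gripper":0,"tx":0.03,"ty":0,"tz":-0.05,"spin":0},{"gripper":0,"tx":0.03,"ty":0,"tz":-0.05,"spin":0},{"gripper":0,"tx":0,"ty":0,"tz":0,"spin":0},{"gripper":0,"tx":0,"ty":0,"tz":0,"spin":0}]'
python3 - <<'E'
from plant import manip
import cv2,numpy as np
from loc import cloud
p=manip.get_image("wrist");c=cloud(p);S=c[...,0]*.933+c[...,1]*.36
cv2.imwrite("pics/w7.png",p["image"][:,:,::-1])
for v in range(160,300,4): print(v,S[v,312].round(1),c[v,312,2].round(1),p["image"][v,312])
s=manip.get_image("scene");a=s["image"][160:330,150:430,::-1];cv2.imwrite("pics/s7.png",cv2.resize(a,None,fx=2.5,fy=2.5,interpolation=2))
E
```

```text
time: 12.42
tcp_pos: [443.0, -19.7, 192.0]
eef_rot: [-0.182, 0.983, -0.0, 0.001]
force: [-0.3, 0.4, 0.0]
width: 0.001
gripper_force: 0.0
160 364.1 9.6 [75 74 77]
164 367.3 9.7 [73 73 78]
168 370.3 11.7 [74 74 78]
172 373.8 9.7 [74 73 79]
176 374.3 29.3 [108 107 106]
180 377.1 31.0 [163 164 167]
184 380.3 30.8 [162 164 166]
188 383.2 31.9 [162 163 165]
192 386.4 31.6 [162 163 165]
196 389.6 31.2 [162 163 165]
200 392.7 31.8 [161 163 165]
204 396.0 31.0 [161 163 165]
208 399.2 31.0 [161 162 165]
212 402.0 33.0 [161 163 165]
216 405.7 31.2 [161 162 164]
220 408.7 32.1 [161 162 164]
224 412.1 31.6 [161 162 164]
228 415.4 31.8 [161 162 164]
232 419.0 30.9 [161 162 164]
236 421.6 33.4 [160 162 164]
240 425.7 30.9 [160 162 164]
244 428.8 31.8 [161 161 163]
248 432.7 30.3 [160 161 164]
252 435.7 31.7 [160 161 163]
256 439.6 30.5 [160 161 163]
260 443.2 30.0 [160 161 164]
264 446.2 31.4 [161 162 164]
268 449.5 32.1 [127 127 129]
272 462.2 9.7 [70 70 71]
276 455.8 34.1 [91 90 87]
280 459.0 34.9 [144 145 147]
284 462.1 35.9 [151 153 155]
288 466.1 35.0 [150 152 154]
292 469.3 36.0 [110 111 113]
296 394.5 199.5 [17 16 17]
```

View pics/s7.png

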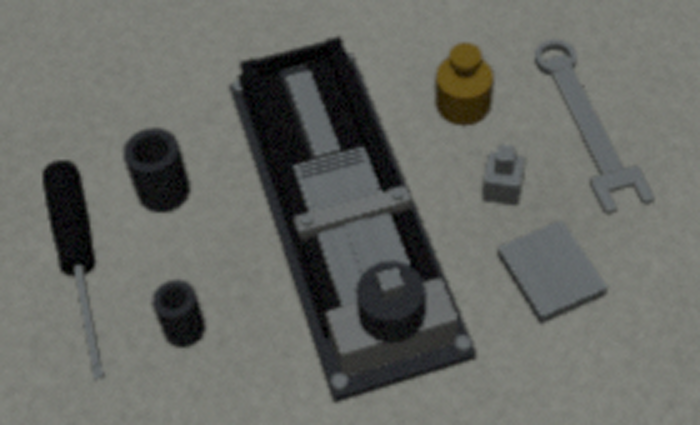

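View pics/w7.png

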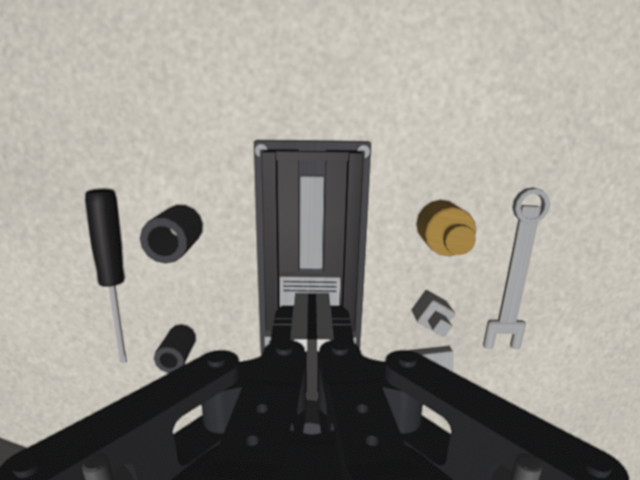

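The scene crop shows the slide running under the bridge to the stop block (about 385,290). Its tail is at (330,160), ahead of the raised pad. The wrist view shows the tail edge at row 277, about 6 mm clear of the pad's front end at row 269, and the bystanders are where they were.

```bash
python3 -c "
from plant import manip
print(manip.job_done())"
```

```text
the job is handed in; nothing more can be done
None
```

I pressed the slide down, pushed it home against the end stop, let go and moved the arm clear. The pad sprang up behind it, nothing else moved, and I handed the job in at about 12.5 s; no verdict came back.

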